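# Pack the tin lunch box in two layers

## Robot

A 6-joint arm with a two-finger parallel gripper is mounted at the origin on the work surface. World frame = base frame: x ahead of the robot, y to its left, z up, the work surface at z = 0. Lengths are in mm, angles in rad, forces in N, time in s.
With the tool pointing down it reaches from about 350 to 925 mm from the base axis. Payload 6.4 kg.
Tool frame: the origin (TCP) lies midway between the tips of the shut fingers; the grasp point (between the pads) lies behind it (r.grip_depth is the z of the grasp point in the tool frame, in mm); z points along the fingers, x is the direction in which the jaws open and shut, and the axes are right-handed (so a half turn about z gives the same grasp; the last joint's range is limited). The gripper opens to 85 mm and grips with 20 to 120 N. Pads are 22 mm wide; open, the fingers measure 114 mm over their backs; the gripper's body (76 mm by 85 mm) begins 54 mm behind the grasp point. The pads swing forward as they close: fully open they stand 13 mm farther back than shut.
Start: joints at [-1.504, 0.245, 1.558, -0, 1.339, -0.174], TCP at [155.016, -631.256, 231.29] pointing down, gripper open.
Joint ranges: [-3.13, 3.13], [-1.02, 2.26], [0.13, 2.54], [-0.95, 4.09], [0.21, 2.88], [-2.74, 2.74]. Speed limits (rad/s): [2.57, 2.57, 3.14, 3.14, 3.14, 3.14].

## Interface

Orientations are given as [roll, pitch, yaw] about the fixed x, y, z axes, in that order (R = Rz(yaw) Ry(pitch) Rx(roll)).
In Python, from rig import r gives the robot as it stands.
- The arm moves only by the tool drive_tool, never from a script. Its argument "series" is a list of rows, each a list of 5 numbers: the finger opening in cm, from 0 to 8.54, then the shift along the tool's x, y, z in cm, then the turn about the tool's z in rad. In form: [[grip, x, y, z, spin], ...]. A call has 1 to 10 rows; each row is the pose to reach, as a shift and turn from the pose commanded when the call began, along the tool's axes at that moment; what a row does not reach only later rows make up. A row lasts 1/12 s, in which the tool goes at most 41.7 mm and 7.16 degrees, less where a joint would pass 70% of its speed; a pose out of reach is approached as far as the arm can. A call with a gripper value outside its range is refused whole. The fingers move at their own pace and stop on an object; "squeeze" is the grip in N (left out, the last holds). Time passes only in rows, so rows that repeat a pose let the fingers close. It gives the time, the measured TCP pose, the force and the opening at its end, in the units of the state.
- r.read_state(): the state, without advancing time (a new reading comes with each control period).
- r.grab_frame(name): name is "scene" or "top"; returns the picture (480x640x3 uint8, blue, green, red); there is no depth.
- r.camera_params(name): a dict with "vfov" (degrees; the focal length in pixels is half the picture's height over the tangent of half this angle, whatever the lens; pixels are square), "cx", "cy" (the principal point, pixels), "k1" (the pictures are not rectified: a ray, as slopes to the right and down, at radius r is drawn at 1 + k1 r^2 times it, then the intrinsics apply), "T" (4x4, takes a point from camera to world coordinates). Camera axes: x right, y up, looking along -z (the intrinsics and any distortion apply to the point x, -y, -z); pixel columns grow to the right and rows downward; lengths in mm; the calibration is good to about 2 mm. A picture is of the moment at which its call begins. camera_params takes no time and is no camera call.
- r.close_job(): hands the job in, once; it reports no verdict.
The state is a dict: "t": time; "qpos": joint angles; "joint_vel": joint speeds; "effort": joint torques, N m; "eef_pos": TCP position; "tool_rot": TCP orientation; "ft_force": force on the tool from outside, world axes, zero at the start; "ft_torque": the same for the moment, N m; "gripper_width": opening from 0.0 (shut) to 1.0 (fully open).
Only numpy, scipy, OpenCV 4.12 (cv2) and the standard library are available. Lean on these libraries where they do the work, as an engineer would, in place of code of your own. Each camera call takes 0.05 s, during which the arm holds its last target. There are 200 camera calls.

## Task

Pack the lunch box in layers: first set the loose green-lidded tub upright on its bottom in the free half, beside the packed orange-lidded one. Then take the wooden divider out of the drainer rack, lay it flat on the chopping block with its red grip upwards and let go, take it again by the grip and lower it level onto the steps in the box, over the tubs. Last, put the yellow carton flat on the divider inside the box, beside the grip; set things down rather than dropping them, and leave the other kitchen things where they are.

Things in the scene. Friction and masses are not known exactly. Their poses are not given: they have to be found in the camera images.
- block: Worn rubberwood chopping block, fixed, 490 x 830 mm (x, y), 30 mm thick; its top, at z = 0.030, carries everything that is handled. A granite mortar (132 mm wide, its pestle up to 180 mm high) is fixed near its far right corner, beyond the lunch box. Origin at the centre of its underside.
- lunchbox: Open aluminium lunch box, stays put: outside 138 (its x) x 188 (its y) x 66 mm high, walls and floor 4 mm, inside 130 x 180, 62 deep. At both its +y and -y end a solid step, 16 mm wide, rises 31 mm above the inner floor (35 mm above the origin); the floor between is 130 x 148. Origin: centre of its underside on the block, z up. The packed tub stands in its -y half; the +y half is free.
- tub_mid (a point): Centre (half-way up) of the loose round steel tub with a green lid, 54 mm in diameter, 28 mm high, about 90 g, standing upright on the block; z up.
- packed_tub_mid (a point): Centre (half-way up) of the like tub with an orange lid, loose, already standing on the floor of the lunch box in its -y half; it stays there.
- rack: Blue drainer rack, it stays put: base 100 mm (x) x 160 mm (y), 12 mm thick, with upright prongs 55 mm high that hold the divider loosely in the middle slot (12 mm wide, along the rack's y). Low prongs, 25 mm high, stand 42 mm before and behind. Origin at the centre of its underside.
- divider_mid (a point): Centre of the loose wooden divider's board, 120 (its x) x 170 (its y) x 8 mm (its z), 140 g; a red grip stands out of its +z face. At the start it stands on a long edge in the rack, 12 mm above the block: its x points down, its z (grip side) is level, away from the robot. It fits the box grip up with 5 mm to spare all round, its y along the box's y (either way round), resting on the steps.
- divider_grip (a point): Centre of the divider's red grip, a fin 40 mm long (divider's x), 12 mm thick (its y), standing 24 mm out of the middle of its +z face: 16 mm from divider_mid along +z; axes as divider_mid.
- carton_mid (a point): Centre (half-way up) of the loose yellow snack carton with a red band, 56 mm (its x) x 40 mm (its y) x 22 mm high, about 60 g, lying flat on the block; z up. It changes places with the green-lidded tub from one start to another.
- saucer: Bystander: white saucer, 110 mm in diameter, 16 mm high, on the block; origin at the centre of its underside.
- spoon: Bystander: steel tasting spoon, 160 mm long along its x, on the block.
- salt_pot: Bystander: small blue pot, 44 mm in diameter, 38 mm high, on the block; origin at the centre of its underside.
- jar: Bystander: lever-top glass jar, 84 mm in diameter, 122 mm high, on the counter beside the block; origin at the centre of its underside.
- sieve: Bystander: red plastic sieve, 150 mm in diameter, 45 mm high, handle to its -x, on the counter; origin at the centre of its underside.
There are look-alikes about, which are no part of the job. What is shaped like the part that bears tub_mid but pink is not meant. Leave any pink or purple look-alike of the part that bears packed_tub_mid alone.

How it is judged:
By the outcome, as a careful person would: the job done as asked, in the order asked, and still so for the second after the job is handed in, with the robot touching nothing.
It also fails if it takes over 72 s, if anything falls off the work surface, if the arm or the gripper's body presses on something with over 40 N, if the wrist force passes 120 N, or if a joint passes its speed limit or range.

## Working session

There is one attempt and no reset: what is moved stays moved. The work goes in short steps, Python scripts to look and compute and a tool call to move; the robot and the scene stay as the last step left them, time stands still between calls to the robot, and variables do not carry over. Pictures are saved under pics/ and viewed, about 8 in all and at most 12, crops included, and the job is handed in when it is done.

Besides the shell and the picture viewer there is one more tool, called as a command line: name --pt "numbers of a row" for each row, then --argument value for the rest. drive_tool: Moves the arm, as the interface text tells. Its arguments: {"type":"object","properties":{"series":{"type":"array","items":{"type":"array","items":{"type":"number"}}},"squeeze":{"type":"number"}},"required":["series"]}

```bash
ls; mkdir -p pics; cat > h.py <<'E'
import numpy as np, cv2
from rig import r
def grab(n,f=None):
    im=np.array(r.grab_frame(n)); 
    if f: cv2.imwrite('pics/'+f,im)
    return im
def ray(n,u,v):
    c=r.camera_params(n);T=np.array(c['T']);f=240/np.tan(np.radians(c['vfov'])/2)
    d=np.array([(u-c['cx'])/f,(v-c['cy'])/f]);p=d.copy()
    for _ in range(30): p=d/(1+c['k1']*(p@p))
    w=T[:3,:3]@np.array([p[0],-p[1],-1]);return T[:3,3],w
def onz(n,u,v,z):
    o,w=ray(n,u,v);return (o+w*(z-o[2])/w[2]).round(1)
def proj(n,P):
    c=r.camera_params(n);T=np.array(c['T']);f=240/np.tan(np.radians(c['vfov'])/2)
    q=T[:3,:3].T@(np.array(P,float)-T[:3,3]);s=np.array([q[0],-q[1]])/-q[2];s=s*(1+c['k1']*(s@s))
    return (s*f+[c['cx'],c['cy']]).round(1)
def tri(a,b):
    (o1,w1),(o2,w2)=ray(*a),ray(*b)
    A=np.stack([w1,-w2],1);k=np.linalg.lstsq(A,o2-o1,rcond=None)[0]
    p,q=o1+w1*k[0],o2+w2*k[1];return ((p+q)/2).round(1),np.linalg.norm(p-q).round(1)
E
python3 - <<'E'
from h import *
for n in('scene','top'):
    grab(n,n+'0.png');c=r.camera_params(n);print(n,c['vfov'],c['cx'],c['cy'],c['k1']);print(np.array(c['T']).round(2))
s=r.read_state();print(s);print(r.grip_depth)
E
```

```text
pics
scene 46.2752423036328 318.96602043732923 238.0747599185833 -0.07808071940715389
[[ 8.20000e-01 -4.20000e-01  3.80000e-01  1.20150e+03]
 [ 5.70000e-01  6.30000e-01 -5.30000e-01 -9.92660e+02]
 [-1.00000e-02  6.50000e-01  7.60000e-01  1.41603e+03]
 [ 0.00000e+00  0.00000e+00  0.00000e+00  1.00000e+00]]
top 54.74101051848915 315.0586440739334 241.2997063752611 -0.0329406715959852
[[ 2.00000e-02  1.00000e+00 -9.00000e-02  4.17030e+02]
 [-1.00000e+00  1.00000e-02 -2.00000e-02 -7.10700e+01]
 [-2.00000e-02  9.00000e-02  1.00000e+00  1.23399e+03]
 [ 0.00000e+00  0.00000e+00  0.00000e+00  1.00000e+00]]
{'t': 0.1, 'qpos': array([-1.50411971e+00,  2.45785470e-01,  1.55888562e+00,  4.10469318e-06,
        1.33871019e+00, -1.74092810e-01]), 'joint_vel': array([-8.85711129e-04, -1.86733623e-03, -3.88979826e-03, -3.46221069e-05,
       -5.50727424e-04,  2.50044819e-04]), 'effort': array([ 9.44700405e-04, -4.30673540e+01, -3.27128112e+01, -5.32187380e-05,
        2.89223201e-03,  1.04625522e-05]), 'eef_pos': array([ 154.96980735, -630.73975551,  230.26763198]), 'tool_rot': array([-3.14127890e+00,  1.76089731e-03, -1.33002757e+00]), 'ft_force': array([0.25312989, 0.09299342, 1.33821684]), 'ft_torque': array([-0.03097379, -0.03639426,  0.01293638]), 'gripper_width': 1.0036962332177566}
-18.700000000000003
```

View pics/scene0.png

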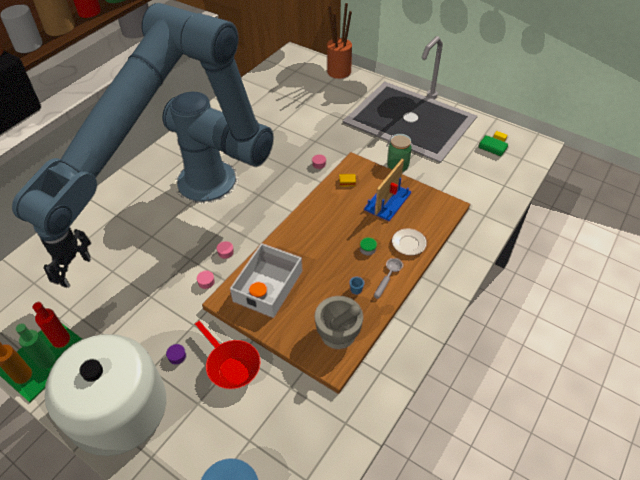

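View pics/top0.png

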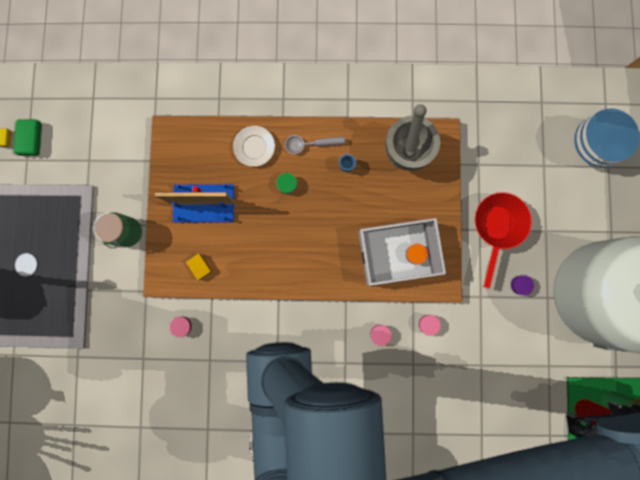

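Top view: green tub (287,183), carton (198,267), box (402,252) with its orange tub (417,254), rack (204,203), divider top edge (192,195) and red grip (196,189). Scene view: tub (368,245), carton (347,180), box (267,280), grip (394,187).

Could be taken for the tub: pink ones at top (180,326), (381,335), (429,325), the purple one (522,285), and the green sponge (27,137). By the description I choose (287,183). Next come measurements and one close crop.

```bash
cat >> h.py <<'E'
R=dict(green=((50,120,60),(75,255,255)),orange=((5,170,180),(15,255,255)),yellow=((19,150,120),(30,255,255)),blue=((105,150,60),(125,255,255)),red=((0,180,90),(4,255,255)),wood=((10,60,120),(24,190,255)))
def blobs(im,col,roi,mn=8):
    x0,y0,x1,y1=roi;h=cv2.cvtColor(im[y0:y1,x0:x1],cv2.COLOR_BGR2HSV);m=cv2.inRange(h,*R[col])
    if col=='red': m|=cv2.inRange(h,(174,170,80),(180,255,255))
    n,_,st,c=cv2.connectedComponentsWithStats(m);o=[]
    for i in range(1,n):
        if st[i,4]>=mn:o.append((int(st[i,4]),(c[i]+[x0,y0]).round(1).tolist(),[int(st[i,0]+x0),int(st[i,1]+y0),int(st[i,2]),int(st[i,3])]))
    return sorted(o,reverse=True)[:5],m
E
python3 - <<'E'
from h import *
t=cv2.imread('pics/top0.png');s=cv2.imread('pics/scene0.png')
for c in('green','orange','yellow','blue','red'):
    print(c,'T',blobs(t,c,(145,110,462,305))[0]);print('   S',blobs(s,c,(205,150,470,385))[0])
a=cv2.resize(t[150:310,145:305],(480,480),interpolation=cv2.INTER_CUBIC)
b=cv2.resize(t[200:300,345:455],None,fx=3,fy=3,interpolation=cv2.INTER_CUBIC)
c=cv2.resize(s[140:260,320:440],(360,360),interpolation=cv2.INTER_CUBIC)[:270]
cv2.imwrite('pics/crop.png',np.hstack([a,np.vstack([b,np.zeros((180,330,3),np.uint8)])])[:480])
cv2.imwrite('pics/crop2.png',cv2.resize(s[145:325,225:445],None,fx=3,fy=3,interpolation=cv2.INTER_CUBIC))
E
```

```text
green T [(318, [286.3, 182.6], [277, 173, 20, 20])]
   S [(172, [368.0, 244.0], [360, 238, 17, 13]), (46, [393.0, 162.8], [388, 159, 12, 10]), (11, [407.5, 150.5], [404, 150, 7, 3])]
orange T [(312, [416.7, 253.6], [407, 244, 20, 20])]
   S [(189, [257.6, 288.8], [249, 282, 18, 14])]
yellow T [(374, [197.7, 266.4], [186, 254, 24, 26])]
   S [(148, [347.1, 177.9], [339, 174, 17, 9])]
blue T [(1020, [202.5, 212.8], [172, 202, 61, 20]), (253, [217.5, 188.4], [197, 185, 37, 13]), (118, [182.7, 188.2], [174, 185, 19, 7])]
   S [(477, [393.5, 203.2], [378, 181, 33, 39]), (113, [370.9, 205.2], [365, 195, 11, 19])]
red T [(21, [195.8, 189.1], [194, 187, 6, 5])]
   S [(2078, [231.4, 361.8], [205, 328, 55, 57]), (64, [393.2, 187.9], [390, 183, 8, 11])]
```

View pics/crop.png

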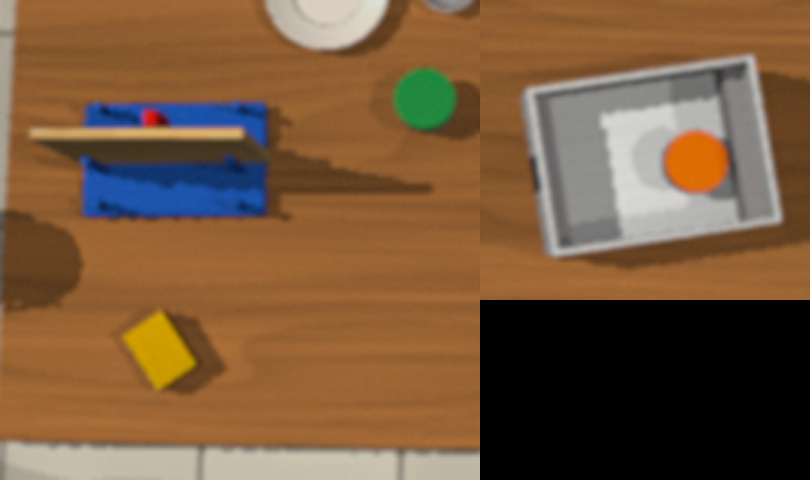

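View pics/crop2.png

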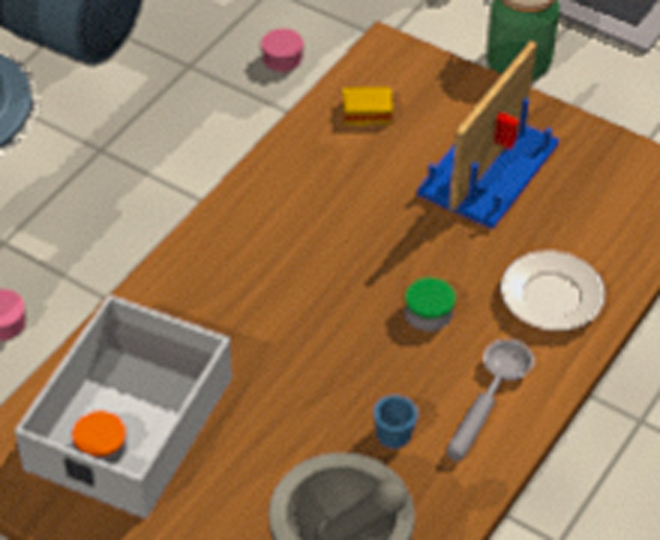

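```bash
python3 - <<'E'
from h import *
t=cv2.imread('pics/top0.png');s=cv2.imread('pics/scene0.png')
P=lambda u,v,z:onz('top',u,v,z)
print('block',P(152,116,30),P(461,119,30),P(461,301,30),P(145,296,30))
print('tub',P(286.3,182.6,58),onz('scene',368,244,58),tri(('top',286.3,182.6),('scene',368,244)))
print('packed',P(416.7,253.6,62),onz('scene',257.6,288.8,62))
print('carton',P(197.7,266.4,52))
m=blobs(t,'yellow',(145,110,462,305))[1];c=max(cv2.findContours(m,0,1)[0],key=cv2.contourArea)
bx=cv2.boxPoints(cv2.minAreaRect(c))+[145,110]
b3=np.array([P(*q,52) for q in bx]);print(b3.mean(0));
for i in range(4):
    d=b3[(i+1)%4]-b3[i];print('edge',np.linalg.norm(d).round(1),np.arctan2(d[1],d[0]).round(3))
B=np.array([P(*q,96) for q in((360,229.3),(435.7,219),(445,273.3),(370.3,285))]);print('box',B.mean(0))
for i in range(4):
    d=B[(i+1)%4]-B[i];print('edge',np.linalg.norm(d).round(1),np.arctan2(d[1],d[0]).round(3))
x=np.array(B.mean(0));print('box in scene',proj('scene',[x[0],x[1],96]))
print('grip tri',tri(('top',195.8,189.1),('scene',393.2,187.9)))
print('divider top edge',P(155,194,162),P(226,194.5,162))
# scene: top edge ends from crop2 (530,47)->(401.7,160.7), (458,130)->(377.7,188.3)
print(onz('scene',402,160.7,162),onz('scene',377.7,188.3,162))
print('rack top-view base corners z42', [P(145+a/3,150+b/3,42) for a,b in((86,103),(267,105),(267,217),(83,215))])
print('saucer',P(254,146,40),'salt',P(347,162,68),'spoon',P(320,142,35),'jar',P(108,228,120))
E
```

```text
block [855.4 398.7  30. ] [ 854.8 -432.3   30. ] [ 372.8 -426.2   30. ] [371.7 393.6  30. ]
tub [670.   28.1  58. ] [669.2  25.   58. ] (array([669.4,  27.3,  56.4]), np.float64(2.6))
packed [ 491.3 -306.    62. ] [ 489.6 -307.8   62. ]
carton [450.6 251.5  52. ]
[450.6   251.775  52.   ]
edge 42.6 -0.964
edge 58.3 -2.519
edge 42.4 2.175
edge 58.2 0.626
box [ 493.8   -265.025   96.   ]
edge 188.7 -1.42
edge 135.2 -2.979
edge 185.0 1.741
edge 138.9 0.19
box in scene [266.6 272.9]
grip tri (array([636.2, 243.9, 111.5]), np.float64(9.3))
divider top edge [616.9 330.2 162. ] [617.6 160.9 162. ]
[616.1 321.7 162. ] [615.5 162.8 162. ]
rack top-view base corners z42 [array([665.6, 326.5,  42. ]), array([665.5, 166.6,  42. ]), array([566.9, 163.4,  42. ]), array([566.6, 324.7,  42. ])]
saucer [771.3 117.3  40. ] salt [ 723.4 -127.4   68. ] spoon [785.4 -57.   35. ] jar [539.1 459.  120. ]
```

Crop: a plain green round lid on a steel tub, so the choice holds. The box's free half is the image-left (+y) one, and the carton is turned about 36°. Measured sizes (box 188x137, carton 58x42, rack 160x99, divider 169) agree with those given.

```bash
cat >> h.py <<'E'
def go(x,y,z,yaw):
    s=r.read_state();p=s['eef_pos'];w=s['tool_rot'][2]
    d=np.array([x,y,z])-p;c,n=np.cos(w),np.sin(w)
    dy=(yaw-w+np.pi/2)%np.pi-np.pi/2
    print('t',s['t'],'at',p.round(1),'yaw',w.round(3),'F',s['ft_force'].round(1),'g',round(s['gripper_width'],3),'| cm',np.array([d[0]*c+d[1]*n,d[0]*n-d[1]*c,-d[2]]).round(1)/10,np.round(([d[0]*c+d[1]*n,d[0]*n-d[1]*c,-d[2]]),1)/10,'spin',round(-dy,3))
E
sed -i 's/np.array(\[d\[0\]\*c+d\[1\]\*n,d\[0\]\*n-d\[1\]\*c,-d\[2\]\]).round(1)\/10,//' h.py
python3 -c "
from h import *
go(669.5,27,150,.17)"
```

```text
t 0.1 at [ 155.  -630.7  230.3] yaw -1.33 F [0.3 0.1 1.3] g 1.004 | cm [-51.61 -65.65   8.03] spin -1.5
```

drive_tool --pt "6.8 -25.5 -32.5 2 -0.75" --pt "6.8 -25.5 -32.5 2 -0.75" --pt "6.8 -25.5 -32.5 2 -0.75" --pt "6.8 -25.5 -32.5 2 -0.75" --pt "6.8 -25.5 -32.5 2 -0.75" --pt "6.8 -25.5 -32.5 2 -0.75" --pt "6.8 -25.5 -32.5 2 -0.75" --pt "6.8 -25.5 -32.5 2 -0.75" --pt "6.8 -25.5 -32.5 2 -0.75" --pt "6.8 -25.5 -32.5 2 -0.75" --squeeze 30

```text
t: 0.93
eef_pos: [410.6, -303.8, 210.9]
tool_rot: [-3.141, 0.0, -0.58]
ft_force: [-0.1, 0.9, -0.7]
gripper_width: 0.793
```

```bash
python3 -c "
from h import *
go(669.5,27,120,.17)"
```

```text
t 0.9333 at [ 410.6 -303.8  210.9] yaw -0.58 F [-0.1  0.9 -0.7] g 0.793 | cm [  3.53 -41.86   9.09] spin -0.75
```

Tracking is accurate with no lag.

drive_tool --pt "6.8 3.5 -41.9 7 -0.75" --pt "6.8 3.5 -41.9 7 -0.75" --pt "6.8 3.5 -41.9 7 -0.75" --pt "6.8 3.5 -41.9 7 -0.75" --pt "6.8 3.5 -41.9 7 -0.75" --pt "6.8 3.5 -41.9 7 -0.75" --pt "6.8 3.5 -41.9 7 -0.75" --pt "6.8 3.5 -41.9 7 -0.75" --pt "6.8 3.5 -41.9 7 -0.75" --pt "6.8 3.5 -41.9 9.1 -0.75"

```text
t: 1.77
eef_pos: [662.8, 15.9, 131.0]
tool_rot: [3.14, -0.005, 0.171]
ft_force: [1.1, -0.4, 0.5]
gripper_width: 0.79
```

```bash
python3 - <<'E'
from h import *
im=grab('scene');t=grab('top')
a=cv2.resize(im[180:270,310:430],None,fx=3.3,fy=3.3,interpolation=cv2.INTER_CUBIC);b=cv2.resize(t[130:220,230:350],None,fx=3.3,fy=3.3,interpolation=cv2.INTER_CUBIC)
cv2.imwrite('pics/c3.png',np.hstack([a,b]))
go(669.5,27,28,.17)
E
```

```text
t 1.8667 at [659.   18.2 123.5] yaw 0.175 F [-1.1 -0.4 -0.9] g 0.798 | cm [ 1.19 -0.68  9.55] spin 0.005
```

View pics/c3.png

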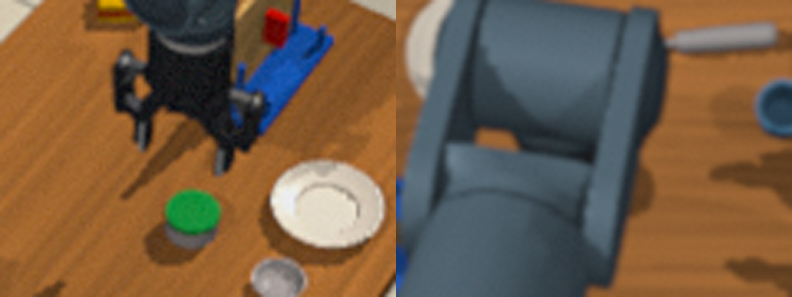

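The scene crop shows the open fingers above the tub, on both sides of it, with nothing in the way; the top view is hidden by the arm.

drive_tool --pt "6.8 1.2 -0.7 0 0" --pt "6.8 1.2 -0.7 2 0" --pt "6.8 1.2 -0.7 4.5 0" --pt "6.8 1.2 -0.7 7 0" --pt "6.8 1.2 -0.7 8.5 0" --pt "6.8 1.2 -0.7 9.3 0" --pt "6.8 1.2 -0.7 9.5 0" --pt "6.8 1.2 -0.7 9.5 0"

```text
t: 2.53
eef_pos: [670.5, 22.3, 34.0]
tool_rot: [3.142, -0.0, 0.17]
ft_force: [-1.1, 0.4, 0.2]
gripper_width: 0.796
```

drive_tool --pt "4.8 0 0 0 0" --pt "4.8 0 0 0 0" --pt "4.8 0 0 0 0" --pt "4.8 0 0 0 0" --pt "4.8 0 0 0 0" --pt "4.8 0 0 0 0" --squeeze 30

```text
t: 3.03
eef_pos: [671.9, 22.4, 35.9]
tool_rot: [3.14, -0.003, 0.17]
ft_force: [0.4, -1.2, 7.1]
gripper_width: 0.615
```

drive_tool --pt "4.8 0 0 -2 0" --pt "4.8 0 0 -6 0" --pt "4.8 0 0 -10 0" --pt "4.8 0 0 -12 0" --pt "4.8 0 0 -12 0"

```text
t: 3.45
eef_pos: [674.1, 22.4, 161.2]
tool_rot: [3.138, -0.011, 0.17]
ft_force: [1.0, -0.3, 0.3]
gripper_width: 0.617
```

```bash
python3 -c "
from h import *
go(487.5,-227.5,155,.168)
im=grab('scene');print(blobs(im,'green',(300,180,440,300)))"|head -3
```

```text
t 3.45 at [674.1  22.4 161.2] yaw 0.17 F [ 1.  -0.3  0.3] g 0.617 | cm [-22.63  21.46   0.62] spin 0.002
([(181, [370.0, 217.0], [362, 211, 17, 13])], array([[0, 0, 0, ..., 0, 0, 0],
       [0, 0, 0, ..., 0, 0, 0],
```

drive_tool --pt "4.8 -22.6 21.5 0.5 0" --pt "4.8 -22.6 21.5 0.5 0" --pt "4.8 -22.6 21.5 0.5 0" --pt "4.8 -22.6 21.5 0.5 0" --pt "4.8 -22.6 21.5 0.5 0" --pt "4.8 -22.6 21.5 0.5 0" --pt "4.8 -22.6 21.5 0.5 0" --pt "4.8 -22.6 21.5 0.5 0" --pt "4.8 -22.6 21.5 0.5 0" --pt "4.8 -22.6 21.5 0.5 0"

```text
t: 4.33
eef_pos: [482.5, -227.4, 146.8]
tool_rot: [-3.139, 0.002, 0.167]
ft_force: [-0.3, 1.1, -0.6]
gripper_width: 0.612
```

```bash
python3 - <<'E'
from h import *
im=grab('scene')
g=blobs(im,'green',(200,180,340,330))[0];print(g)
z=r.read_state()['eef_pos'][2];print(onz('scene',*g[0][1],z+22))
go(487.5,-227.5,40,.168)
a=cv2.resize(im[190:330,200:350],None,fx=3.5,fy=3.5,interpolation=cv2.INTER_CUBIC);cv2.imwrite('pics/c4.png',a)
E
```

```text
[(160, [267.3, 246.8], [260, 239, 15, 15])]
[ 476.3 -229.3  169.1]
t 4.3833 at [ 483.2 -226.8  147.1] yaw 0.169 F [ 1.1  0.4 -0.4] g 0.618 | cm [ 0.41  0.14 10.71] spin 0.001
```

View pics/c4.png

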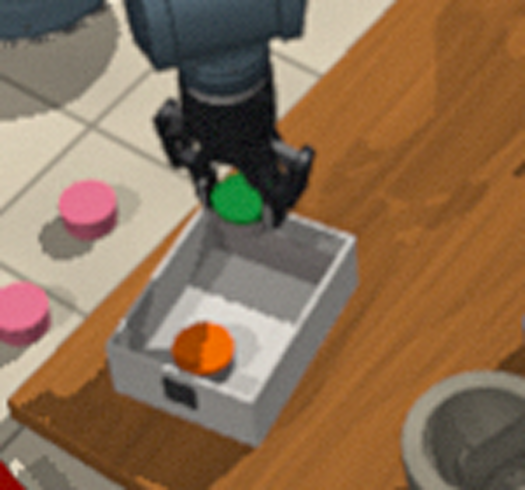

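The picture shows the tub level in the jaws over the free half, with the orange tub at crop (203,347) undisturbed.

drive_tool --pt "4.8 0.3 0.6 0 0" --pt "4.8 0.3 0.6 3 0" --pt "4.8 0.3 0.6 6 0" --pt "4.8 0.3 0.6 8 0" --pt "4.8 0.3 0.6 9 0" --pt "4.8 0.3 0.6 9.6 0" --pt "4.8 0.3 0.6 10 0" --pt "4.8 0.3 0.6 10.3 0" --pt "4.8 0.3 0.6 10.3 0"

```text
t: 5.13
eef_pos: [488.7, -233.1, 46.3]
tool_rot: [3.141, -0.001, 0.17]
ft_force: [-0.0, 0.2, 0.5]
gripper_width: 0.615
```

drive_tool --pt "4.8 0 0 0.2 0" --pt "4.8 0 0 0.4 0" --pt "4.8 0 0 0.6 0" --pt "4.8 0 0 0.6 0"

```text
t: 5.47
eef_pos: [488.2, -233.1, 39.9]
tool_rot: [3.141, -0.001, 0.17]
ft_force: [-0.8, 0.4, -1.3]
gripper_width: 0.613
```

drive_tool --pt "4.8 0 0 0.1 0" --pt "4.8 0 0 0.2 0" --pt "4.8 0 0 0.2 0"

```text
t: 5.72
eef_pos: [488.3, -233.1, 39.8]
tool_rot: [-3.141, 0.001, 0.17]
ft_force: [-7.1, 3.8, 14.2]
gripper_width: 0.614
```

Contact (14 N). Release, widen a little, rise.

drive_tool --pt "6.6 0 0 -0.1 0" --pt "6.6 0 0 -0.1 0" --pt "6.6 0 0 -0.1 0" --pt "6.6 0 0 -0.1 0" --pt "6.6 0 0 -1 0" --pt "6.6 0 0 -3 0" --pt "6.6 0 0 -7 0" --pt "6.6 0 0 -11 0" --pt "6.6 0 0 -14 0" --pt "6.6 0 0 -14 0"

```text
t: 6.55
eef_pos: [491.6, -235.6, 185.9]
tool_rot: [3.131, -0.009, 0.17]
ft_force: [0.7, -0.6, 0.4]
gripper_width: 0.774
```

```bash
python3 - <<'E'
from h import *
go(642,244,200,1.57)
E
```

```text
t 6.55 at [ 491.6 -235.6  185.9] yaw 0.17 F [ 0.7 -0.6  0.4] g 0.774 | cm [ 22.95 -44.71  -1.41] spin -1.4
```

drive_tool --pt "4.0 23 -44.7 -4.5 -1.4" --pt "4.0 23 -44.7 -4.5 -1.4" --pt "4.0 23 -44.7 -4.5 -1.4" --pt "4.0 23 -44.7 -4.5 -1.4" --pt "4.0 23 -44.7 -4.5 -1.4" --pt "4.0 23 -44.7 -4.5 -1.4" --pt "4.0 23 -44.7 -4.5 -1.4" --pt "4.0 23 -44.7 -4.5 -1.4" --pt "4.0 23 -44.7 -4.5 -1.4" --pt "4.0 23 -44.7 -4.5 -1.4"

```text
t: 7.38
eef_pos: [612.7, 165.0, 214.6]
tool_rot: [-3.141, 0.0, 1.426]
ft_force: [0.8, -0.1, 0.4]
gripper_width: 0.465
```

```bash
python3 - <<'E'
from h import *
go(641,244,215,1.57)
E
```

```text
t 7.3833 at [612.7 165.  214.6] yaw 1.426 F [ 0.8 -0.1  0.4] g 0.465 | cm [ 8.23  1.66 -0.04] spin -0.144
```

drive_tool --pt "4.0 8.2 1.7 0 -0.144" --pt "4.0 8.2 1.7 0 -0.144" --pt "4.0 8.2 1.7 0 -0.144" --pt "4.0 8.2 1.7 0 -0.144" --pt "4.0 8.2 1.7 0 -0.144"

```text
t: 7.8
eef_pos: [641.4, 241.2, 214.0]
tool_rot: [-3.14, 0.001, 1.564]
ft_force: [0.7, -0.6, 0.9]
gripper_width: 0.471
```

```bash
python3 - <<'E'
from h import *
im=grab('scene');t=grab('top')
cv2.imwrite('pics/c5.png',np.hstack([cv2.resize(im[120:240,340:450],None,fx=3.6,fy=4,interpolation=cv2.INTER_CUBIC),cv2.resize(t[140:260,145:255],None,fx=3.6,fy=4,interpolation=cv2.INTER_CUBIC)]))
print(blobs(im,'red',(370,160,420,215))[0])
print(proj('scene',(645,244,102)),proj('scene',(645,238,82)),proj('scene',(645,250,122)),proj('scene',(645,250,82)),proj('scene',(645,238,122)))
go(641,244,96,1.57)
b=blobs(t,'green',(340,200,460,300))[0];print(b,onz('top',*b[0][1],62))
E
```

```text
[(64, [393.2, 187.9], [390, 183, 8, 11])]
[396.6 190.5] [395.2 195.8] [398.  185.1] [396.9 193.7] [396.2 187.2]
t 7.9 at [641.6 240.2 214.7] yaw 1.562 F [ 0.  -0.1  0.8] g 0.468 | cm [ 0.38 -0.06 11.87] spin -0.008
[(291, [385.0, 255.0], [376, 246, 19, 19])] [ 486.6 -226.    62. ]
```

View pics/c5.png

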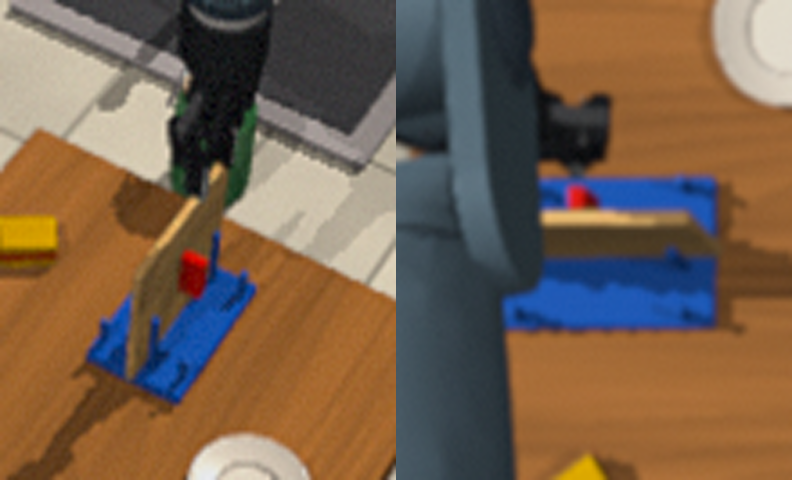

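```bash
python3 - <<'E'
from h import *
import itertools
for n in('scene','top'):
    P=np.array([proj(n,p) for p in itertools.product((621,645),(238,250),(82,122))])
    print(n,P.min(0),P.max(0))
im=grab('scene');t=grab('top')
R['red']=((0,120,50),(7,255,255))
print(blobs(im,'red',(370,160,420,215))[0],blobs(t,'red',(180,175,215,200))[0])
# divider top corners
for y in(159,329): print(proj('scene',(613,y,162)),proj('top',(617,y,162)))
h=cv2.cvtColor(im[145:215,365:415],cv2.COLOR_BGR2HSV);m=cv2.inRange(h,(10,60,60),(24,200,255))
E
```

```text
scene [388.9 182.3] [398.  195.8]
top [193.3 186.1] [202.7 198.7]
[(73, [393.1, 187.7], [390, 182, 8, 12])] [(23, [195.7, 189.3], [193, 187, 7, 6])]
[376.4 188.7] [226.8 194.8]
[402.2 159.2] [155.5 194. ]
```

drive_tool --pt "4.0 0.3 0 3 0" --pt "4.0 0.3 0 6 0" --pt "4.0 0.3 0 8 0" --pt "4.0 0.3 0 9.5 0" --pt "4.0 0.3 0 9.5 0" --pt "4.0 0.3 0 9.5 0"

```text
t: 8.5
eef_pos: [641.8, 243.9, 119.8]
tool_rot: [-3.141, 0.0, 1.563]
ft_force: [0.0, -0.9, 0.4]
gripper_width: 0.471
```

```bash
python3 - <<'E'
from h import *
go(641,244,97,1.57)
E
```

```text
t 8.5 at [641.8 243.9 119.8] yaw 1.563 F [ 0.  -0.9  0.4] g 0.471 | cm [ 0.01 -0.08  2.28] spin -0.007
```

drive_tool --pt "4.0 0 0 1 0" --pt "4.0 0 0 2 0" --pt "4.0 0 0 2.2 0" --pt "4.0 0 0 2.2 0" --pt "0.8 0 0 2.2 0" --pt "0.8 0 0 2.2 0" --pt "0.8 0 0 2.2 0" --pt "0.8 0 0 2.2 0" --pt "0.8 0 0 2.2 0" --pt "0.8 0 0 2.2 0" --squeeze 30

```text
t: 9.33
eef_pos: [642.4, 244.6, 98.6]
tool_rot: [3.14, -0.0, 1.564]
ft_force: [2.2, -0.3, 2.0]
gripper_width: 0.13
```

drive_tool --pt "0.8 0 0 -1 0" --pt "0.8 0 0 -2.5 0" --pt "0.8 0 0 -4 0" --pt "0.8 0 0 -5.5 0" --pt "0.8 0 0 -7 0" --pt "0.8 0 0 -8.5 0" --pt "0.8 0 0 -10 0" --pt "0.8 0 0 -11 0" --pt "0.8 0 0 -11 0"

```text
t: 10.08
eef_pos: [643.4, 244.8, 211.9]
tool_rot: [3.136, -0.001, 1.564]
ft_force: [0.1, 0.6, -0.7]
gripper_width: 0.134
```

```bash
python3 - <<'E'
from h import *
im=grab('scene');t=grab('top')
cv2.imwrite('pics/c6.png',np.hstack([cv2.resize(im[100:240,330:440],None,fx=3.6,fy=3.6,interpolation=cv2.INTER_CUBIC),cv2.resize(t[120:260,145:255],None,fx=3.6,fy=3.6,interpolation=cv2.INTER_CUBIC)]))
go(620,30,205,1.57)
E
```

```text
t 10.1833 at [641.9 244.5 208.2] yaw 1.564 F [-1.3  0.1 -2. ] g 0.131 | cm [-21.46  -2.04   0.32] spin -0.006
```

View pics/c6.png

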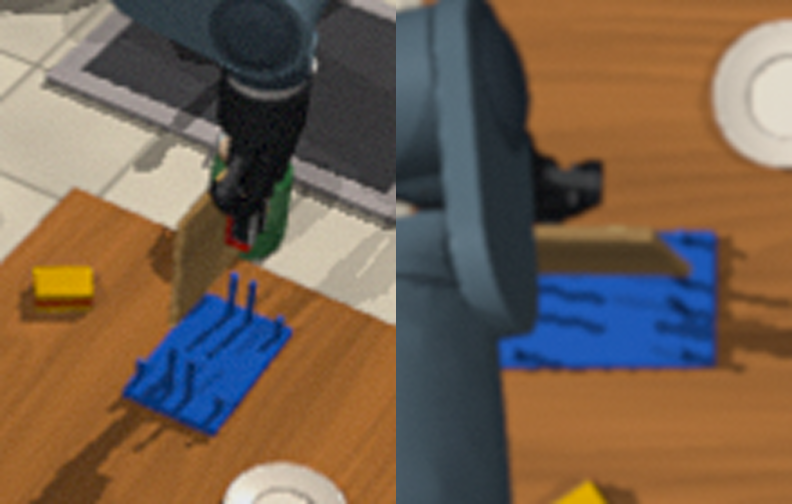

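The divider hangs upright in the jaws, clear of the rack. Its weight pulls it towards flat about the pinch axis, so I test a lighter grip first.

drive_tool --pt "0.8 0 0 0 0" --pt "0.8 0 0 0 0" --pt "0.8 0 0 0 0" --pt "0.8 0 0 0 0" --squeeze 20

```text
t: 10.52
eef_pos: [641.5, 244.4, 207.0]
tool_rot: [-3.14, 0.0, 1.564]
ft_force: [0.5, 0.2, -1.7]
gripper_width: 0.133
```

```bash
cat >> h.py <<'E'
def redwood(im,n,roi):
    print(n,'red',blobs(im,'red',roi)[0][:2])
E
python3 - <<'E'
from h import *
im=grab('scene');t=grab('top')
redwood(im,'scene',(370,120,430,190))
m=blobs(t,'wood',(175,120,250,210))[1];print(r.read_state()['eef_pos'],r.read_state()['gripper_width'])
old=cv2.imread('pics/c6.png')
new=np.hstack([cv2.resize(im[100:240,330:440],None,fx=3.6,fy=3.6,interpolation=cv2.INTER_CUBIC),cv2.resize(t[120:260,145:255],None,fx=3.6,fy=3.6,interpolation=cv2.INTER_CUBIC)])
d=cv2.absdiff(old,new).max(2);print((d>40).sum())
E
```

```text
scene red [(10, [394.3, 167.9], [392, 165, 6, 6])]
[641.73036834 244.38165029 207.41454235] 0.12893048633365978
1723
```

```bash
python3 - <<'E'
from h import *
for z in(85,97): print(z,[onz('scene',330+u/3.6,100+v/3.6,z) for u,v in((252,284),(234,275),(173,350),(190,363))])
# top view: prong tops seen (crop c6)
for z in(85,97): print(z,[onz('top',145+(u-396)/3.6,120+v/3.6,z) for u,v in((600,290),(655,305),(660,320),(600,325))])
print([ (y,x,proj('scene',(x,y,42))) for x in(609,625) for y in(190,300)])
E
```

```text
85 [array([619.8, 316.2,  85. ]), array([599.3, 317.6,  85. ]), array([602.1, 197.7,  85. ]), array([623.7, 191.9,  85. ])]
97 [array([625. , 304.4,  97. ]), array([604.8, 305.8,  97. ]), array([607.5, 187. ,  97. ]), array([628.9, 181.2,  97. ])]
85 [array([615.8, 238.8,  85. ]), array([605.6, 199.6,  85. ]), array([595.1, 195.7,  85. ]), array([591. , 237.8,  85. ])]
97 [array([613.7, 235.6,  97. ]), array([603.7, 196.8,  97. ]), array([593.2, 192.9,  97. ]), array([589.2, 234.6,  97. ])]
[(190, 609, array([377.8, 208.4])), (300, 609, array([393.9, 189.4])), (190, 625, array([381.9, 210.3])), (300, 625, array([397.9, 191.2]))]
```

drive_tool --pt "0.8 0 0.0 2 0" --pt "0.8 0 0 4 0" --pt "0.8 0 0 5 0" --pt "0.8 0 0 5.6 0" --pt "0.8 0 0 6 0" --pt "0.8 0 0 6 0" --squeeze 20

```text
t: 11.12
eef_pos: [641.9, 244.5, 147.8]
tool_rot: [-3.141, 0.0, 1.564]
ft_force: [-0.4, -0.3, -1.3]
gripper_width: 0.129
```

```bash
python3 - <<'E'
from h import *
im=grab('scene');t=grab('top')
go(642,244.5,143.6,1.564)
cv2.imwrite('pics/c7.png',np.hstack([cv2.resize(im[100:240,330:440],None,fx=3.6,fy=3.6,interpolation=cv2.INTER_CUBIC),cv2.resize(t[120:260,145:255],None,fx=3.6,fy=3.6,interpolation=cv2.INTER_CUBIC)]))
E
```

```text
t 11.2167 at [642.  244.4 148.1] yaw 1.564 F [-0.1  0.7 -1.4] g 0.135 | cm [0.01 0.   0.45] spin 0.0
```

View pics/c7.png

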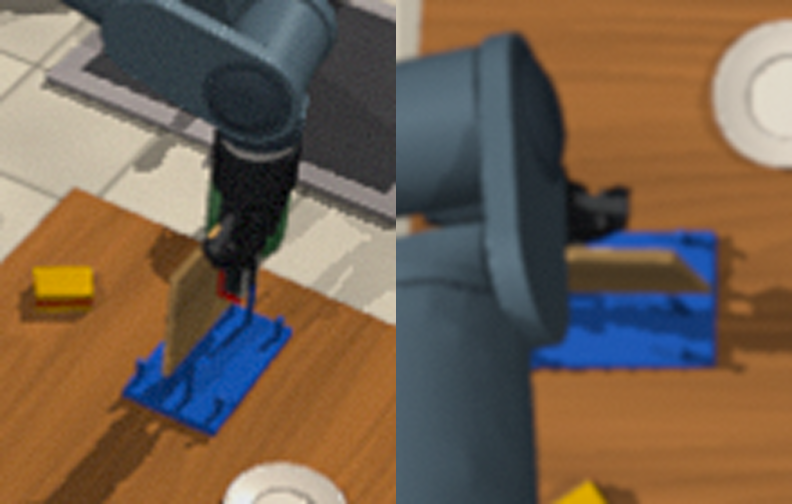

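The board's lower edge is just between the tall prongs. I use those as the stop and move the hand along an arc, so the board turns about the pinch axis.

drive_tool --pt "0.8 0 0 0.3 0" --pt "0.8 0 -0.4 0.1 0" --pt "0.8 0 -0.9 0.0 0" --pt "0.8 0 -1.5 -0.15 0" --pt "0.8 0 -2.1 -0.25 0" --pt "0.8 0 -2.7 -0.35 0" --pt "0.8 0 -3.3 -0.4 0" --pt "0.8 0 -3.9 -0.4 0" --pt "0.8 0 -4.4 -0.4 0" --pt "0.8 0 -4.4 -0.4 0" --squeeze 20

```text
t: 12.05
eef_pos: [597.0, 245.0, 152.4]
tool_rot: [-3.141, -0.0, 1.564]
ft_force: [2.6, -0.2, 1.3]
gripper_width: 0.134
```

```bash
python3 - <<'E'
from h import *
im=grab('scene');t=grab('top')
go(595,244.5,200,1.564)
cv2.imwrite('pics/c8.png',np.hstack([cv2.resize(im[100:240,330:440],None,fx=3.6,fy=3.6,interpolation=cv2.INTER_CUBIC),cv2.resize(t[120:260,145:255],None,fx=3.6,fy=3.6,interpolation=cv2.INTER_CUBIC)]))
E
```

```text
t 12.15 at [597.4 245.  152.4] yaw 1.564 F [ 1.9 -1.1  1.2] g 0.129 | cm [-0.05 -0.24 -4.76] spin -0.0
```

View pics/c8.png

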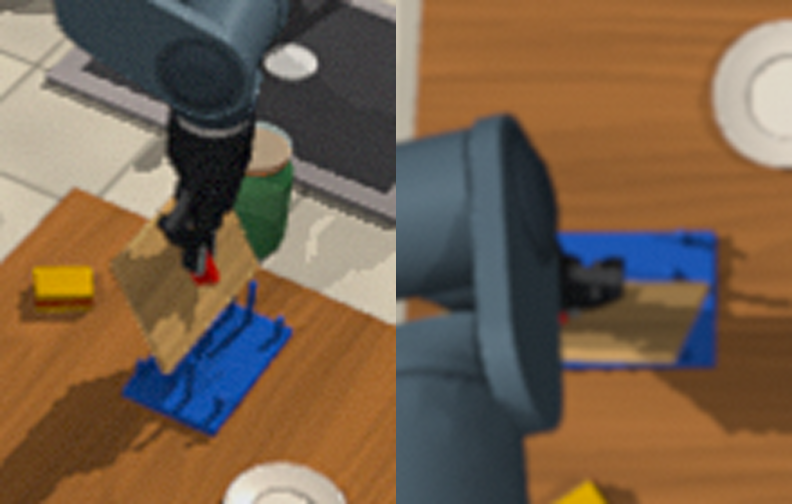

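The scene crop shows the board tilted about 35–40° (grip side turning up) with the grip still held, as wanted. Lift clear, then move over the free block area.

drive_tool --pt "0.8 0 0 -2 0" --pt "0.8 0 0 -5 0" --pt "0.8 0 0 -7 0" --pt "0.8 -3 0 -7.5 0" --pt "0.8 -7 0 -7.5 0" --pt "0.8 -11 0 -7.5 0" --pt "0.8 -15 0 -7.5 0" --pt "0.8 -19 0 -7.5 0" --pt "0.8 -22 0 -7.5 0" --pt "0.8 -22.5 0 -7.5 0" --squeeze 30

```text
t: 12.98
eef_pos: [595.1, 15.9, 225.9]
tool_rot: [-3.137, -0.0, 1.559]
ft_force: [-0.6, 0.1, -1.6]
gripper_width: 0.133
```

drive_tool --pt "0.8 0 0 4 0" --pt "0.8 0 0 7 0" --pt "0.8 0 0 10 0" --pt "0.8 0 0 12 0" --pt "0.8 0 0 12.5 0" --pt "0.8 0 0 12.5 0" --squeeze 30

```text
t: 13.48
eef_pos: [594.3, 20.8, 99.4]
tool_rot: [-3.135, -0.002, 1.564]
ft_force: [-0.7, -0.1, -1.3]
gripper_width: 0.137
```

```bash
python3 - <<'E'
from h import *
im=grab('scene');t=grab('top');cv2.imwrite('pics/u1.png',im);cv2.imwrite('pics/u1t.png',t)
go(600,20,89,1.564)
redwood(im,'scene',(290,180,390,270))
for n,i,roi in(('scene',im,(290,180,400,290)),('top',t,(230,160,340,270))):
    x0,y0,x1,y1=roi
E
```

```text
t 13.5833 at [597.   20.2 103. ] yaw 1.564 F [ 0.8  0.2 -1. ] g 0.129 | cm [-0.02  0.3   1.4 ] spin 0.0
scene red [(24, [349.7, 227.5], [347, 223, 6, 8])]
```

drive_tool --pt "0.8 0 0 0.5 0" --pt "0.8 0 0 1 0" --pt "0.8 0 0 1.4 0" --pt "0.8 0 -0.1 1.7 0" --pt "0.8 0 -0.2 1.9 0" --pt "0.8 0 -0.3 2.0 0" --squeeze 20

```text
t: 14.08
eef_pos: [597.1, 19.7, 89.4]
tool_rot: [3.135, 0.0, 1.564]
ft_force: [-12.0, 2.8, 35.8]
gripper_width: 0.134
```

drive_tool --pt "0.8 0 -0.3 -0.4 0" --pt "0.8 0 -0.6 -0.25 0" --pt "0.8 0 -1.0 -0.1 0" --pt "0.8 0 -1.5 0.15 0" --pt "0.8 0 -2.0 0.4 0" --pt "0.8 0 -2.5 0.8 0" --pt "0.8 0 -3.0 1.15 0" --pt "0.8 0 -3.0 1.15 0" --squeeze 20

```text
t: 14.75
eef_pos: [565.7, 19.6, 72.7]
tool_rot: [3.134, 0.001, 1.564]
ft_force: [0.6, -0.4, 8.3]
gripper_width: 0.131
```

```bash
python3 - <<'E'
from h import *
im=grab('scene');t=grab('top')
go(597,20,89,1.564)
cv2.imwrite('pics/c9.png',np.hstack([cv2.resize(im[170:300,290:410],None,fx=3.3,fy=3.6,interpolation=cv2.INTER_CUBIC),cv2.resize(t[150:280,230:350],None,fx=3.3,fy=3.6,interpolation=cv2.INTER_CUBIC)]))
redwood(im,'scene',(290,180,390,270))
E
```

```text
t 14.85 at [565.9  19.7  72.8] yaw 1.564 F [-1.  -0.   7.7] g 0.13 | cm [ 0.05  3.11 -1.62] spin 0.0
scene red [(29, [342.4, 228.7], [340, 225, 6, 8])]
```

The contact force (8 N) and the position match the predicted arc, so the board is turning. Continue down to flat.

drive_tool --pt "0.8 0 -0.5 0.5 0" --pt "0.8 0 -0.9 1.0 0" --pt "0.8 0 -1.3 1.55 0" --pt "0.8 0 -1.7 2.2 0" --pt "0.8 0 -1.95 2.6 0" --pt "0.8 0 -2.1 2.9 0" --pt "0.8 0 -2.1 2.9 0" --squeeze 20

```text
t: 15.43
eef_pos: [543.0, 20.0, 41.6]
tool_rot: [3.14, 0.0, 1.564]
ft_force: [2.0, -1.3, 3.4]
gripper_width: 0.133
```

```bash
python3 - <<'E'
from h import *
im=grab('scene');t=grab('top')
go(544,20,40.5,1.564)
cv2.imwrite('pics/c9.png',np.hstack([cv2.resize(im[170:300,290:410],None,fx=3.3,fy=3.6,interpolation=cv2.INTER_CUBIC),cv2.resize(t[150:280,230:350],None,fx=3.3,fy=3.6,interpolation=cv2.INTER_CUBIC)]))
E
```

```text
t 15.5333 at [542.9  20.   41.7] yaw 1.564 F [ 1.5 -0.2  2.4] g 0.131 | cm [0.   0.11 0.12] spin -0.0
```

drive_tool --pt "0.8 0 -0.05 0.1 0" --pt "0.8 0 -0.05 0.15 0" --pt "3.0 0 -0.05 0.1 0" --pt "3.0 0 -0.05 0.1 0" --pt "3.0 0 -0.05 0.1 0" --pt "3.0 0 -0.05 -1 0" --pt "3.0 0 -0.05 -4 0" --pt "3.0 0 -0.05 -8 0" --pt "3.0 0 -0.05 -12 0" --pt "3.0 0 -0.05 -12 0"

```text
t: 16.37
eef_pos: [546.8, 19.5, 171.0]
tool_rot: [3.126, 0.002, 1.564]
ft_force: [1.3, -0.1, 1.0]
gripper_width: 0.347
```

```bash
python3 - <<'E'
from h import *
im=grab('scene');t=grab('top')
cv2.imwrite('pics/s9.png',im);cv2.imwrite('pics/t9.png',t)
go(563,20,150,1.564)
b=blobs(im,'red',(290,180,390,290))[0];print(b)
for q in b[:2]: print(onz('scene',*q[1],62))
print(blobs(t,'red',(230,160,345,290))[0])
E
```

```text
t 16.4667 at [543.1  20.  164.3] yaw 1.564 F [-0.3 -0.7 -0.1] g 0.348 | cm [0.01 1.99 1.43] spin 0.0
[(58, [334.4, 230.2], [330, 226, 10, 9])]
[550.9  11.6  62. ]
[]
```

drive_tool --pt "3.0 4 0 0 0" --pt "3.0 8 0 0 0" --pt "3.0 12 0 0 0" --pt "3.0 16 0 0 0" --pt "3.0 18 0 0 0" --pt "3.0 18 0 0 0"

```text
t: 16.97
eef_pos: [541.2, 203.6, 159.6]
tool_rot: [-3.138, -0.0, 1.569]
ft_force: [-0.2, -0.2, -0.1]
gripper_width: 0.355
```

```bash
python3 - <<'E'
from h import *
im=grab('scene');t=grab('top')
cv2.imwrite('pics/c10.png',np.hstack([cv2.resize(im[170:300,290:410],None,fx=3.3,fy=3.6,interpolation=cv2.INTER_CUBIC),cv2.resize(t[150:290,240:360],None,fx=3.3,fy=3.343,interpolation=cv2.INTER_CUBIC)]))
cv2.imwrite('pics/t10.png',t)
print(blobs(t,'red',(230,160,345,290))[0],blobs(im,'red',(290,180,390,290))[0])
h=cv2.cvtColor(t,cv2.COLOR_BGR2HSV);print(h[200:240:8,270],h[200:240:8,305])
go(557,20,120,1.564)
E
```

```text
[(54, [288.4, 229.5], [287, 223, 4, 14])] [(60, [334.4, 230.1], [330, 226, 10, 9])]
[[ 14 170 156]
 [ 18 134 206]
 [ 18 132 217]
 [ 17 132 201]
 [ 17 132 206]] [[ 14 171 143]
 [ 17 138 189]
 [ 17 130 220]
 [ 17 132 212]
 [ 18 132 208]]
t 17.0667 at [541.8 200.4 159.7] yaw 1.566 F [-0.  -0.   0.4] g 0.353 | cm [-18.03   1.61   3.97] spin 0.002
```

View pics/c10.png

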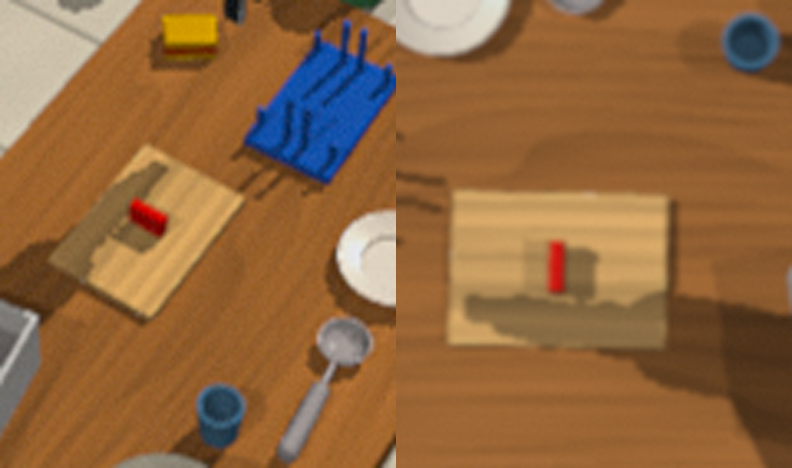

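The divider lies flat with its red grip up, at top-view pixel (288,230). Measure its pose.

```bash
python3 - <<'E'
from h import *
C=np.array([onz('top',240+(u-396)/3.3,150+v/3.343,38) for u,v in((453,190),(670,193),(667,347),(447,343))]);print(C,C.mean(0))
for i in range(4):
    d=C[(i+1)%4]-C[i];print(np.linalg.norm(d).round(1),np.arctan2(d[1],d[0]).round(3))
print('grip',onz('top',288.4,229.5,62),onz('scene',334.4,230.1,52))
t=cv2.imread('pics/t10.png');m=cv2.inRange(cv2.cvtColor(t,cv2.COLOR_BGR2HSV),(15,80,90),(22,160,255))[180:280,240:340]
m=cv2.morphologyEx(m,cv2.MORPH_CLOSE,np.ones((9,9)));c=max(cv2.findContours(m,0,1)[0],key=cv2.contourArea)
q=cv2.minAreaRect(c);bp=cv2.boxPoints(q)+[240,180];D=np.array([onz('top',*p,38) for p in bp]);print(D.mean(0),[np.linalg.norm(D[i]-D[i-1]).round(1) for i in range(4)],[np.arctan2(*(D[i]-D[i-1])[[1,0]]).round(3) for i in range(4)])
E
```

```text
[[609.1 104.3  38. ]
 [609.  -67.6  38. ]
 [488.7 -67.   38. ]
 [489.2 105.8  38. ]] [549.     18.875  38.   ]
171.9 -1.571
120.3 3.137
172.8 1.568
119.9 -0.013
grip [547.9  19.7  62. ] [545.9  19.4  52. ]
[549.15   20.825  38.   ] [np.float64(175.1), np.float64(125.9), np.float64(176.8), np.float64(125.5)] [np.float64(1.558), np.float64(0.0), np.float64(-1.586), np.float64(3.128)]
```

drive_tool --pt "3.0 -4 0.7 0 0" --pt "3.0 -8 0.7 0 0" --pt "3.0 -12 0.7 0 0" --pt "3.0 -15.5 0.7 0 0" --pt "3.0 -17.5 0.7 1 0" --pt "3.0 -18 0.7 3 0" --pt "3.0 -18 0.7 5 0" --pt "3.0 -18 0.7 6 0" --pt "3.0 -18 0.7 6 0" --pt "3.0 -18 0.7 6 0"

```text
t: 17.9
eef_pos: [548.2, 19.7, 100.9]
tool_rot: [-3.14, -0.0, 1.563]
ft_force: [1.4, -0.3, 0.0]
gripper_width: 0.353
```

```bash
python3 - <<'E'
from h import *
go(549,20,41.5,1.568)
E
```

```text
t 17.9 at [548.2  19.7 100.9] yaw 1.563 F [ 1.4 -0.3  0. ] g 0.353 | cm [0.03 0.08 5.94] spin -0.005
```

drive_tool --pt "3.0 0 0.1 2.5 0" --pt "3.0 0 0.1 4.5 0" --pt "3.0 0 0.1 5.5 0" --pt "3.0 0 0.1 5.9 0" --pt "3.0 0 0.1 5.9 0" --pt "0.8 0 0.1 5.9 0" --pt "0.8 0 0.1 5.9 0" --pt "0.8 0 0.1 5.9 0" --pt "0.8 0 0.1 5.9 0" --pt "0.8 0 0.1 5.9 0" --squeeze 60

```text
t: 18.73
eef_pos: [551.1, 20.0, 44.0]
tool_rot: [3.139, 0.0, 1.564]
ft_force: [0.1, -0.3, 5.9]
gripper_width: 0.124
```

drive_tool --pt "0.8 0 0 -1 0" --pt "0.8 0 0 -3 0" --pt "0.8 0 0 -6 0" --pt "0.8 0 0 -9 0" --pt "0.8 0 0 -11 0" --pt "0.8 0 0 -11 0" --pt "0.8 0 0 -11 0"

```text
t: 19.32
eef_pos: [550.3, 20.0, 153.6]
tool_rot: [3.139, 0.0, 1.564]
ft_force: [0.1, -0.3, -1.5]
gripper_width: 0.123
```

```bash
python3 - <<'E'
from h import *
# refine box: rim pixels by bright mask in top view
t=cv2.imread('pics/t10.png')
h=cv2.cvtColor(t,cv2.COLOR_BGR2HSV)[205:300,345:460]
m=((h[...,1]<60)&(h[...,2]>60)).astype(np.uint8)*255
m=cv2.morphologyEx(m,cv2.MORPH_OPEN,np.ones((3,3)));c=cv2.convexHull(max(cv2.findContours(m,0,1)[0],key=cv2.contourArea))
q=cv2.boxPoints(cv2.minAreaRect(c))+[345,205];D=np.array([onz('top',*p,96) for p in q]);print(q.round(1).tolist(),D.mean(0),[np.linalg.norm(D[i]-D[i-1]).round(1) for i in range(4)],[np.arctan2(*(D[i]-D[i-1])[[1,0]]).round(3) for i in range(4)])
a=cv2.approxPolyDP(c,4,True)[:,0]+[345,205];print(a.tolist(),[onz('top',*p,96)[:2].tolist() for p in a])
go(493.8,-265,152,1.568+.168)
E
```

```text
[[357.9, 229.1], [436.8, 216.9], [445.6, 273.9], [366.7, 286.0]] [ 494.175 -262.65    96.   ] [np.float64(141.4), np.float64(197.4), np.float64(141.6), np.float64(195.3)] [np.float64(0.16), np.float64(-1.403), np.float64(-2.996), np.float64(1.738)]
[[436, 219], [444, 274], [367, 283], [361, 229]] [[575.4, -347.1], [440.2, -365.8], [415.5, -177.8], [547.9, -162.2]]
t 19.3167 at [550.3  20.  153.6] yaw 1.564 F [ 0.1 -0.3 -1.5] g 0.123 | cm [-28.54  -5.46   0.16] spin -0.172
```

```bash
python3 - <<'E'
from h import *
c,s=np.cos(.166),np.sin(.166)
for X,Y in((69,94),(-69,94),(-69,-94),(69,-94)):
    p=(494.2+c*X-s*Y,-264+s*X+c*Y,96);print(X,Y,np.round(p,1),proj('scene',p),proj('top',p))
im=cv2.imread('pics/scene0.png');cv2.imwrite('pics/bx.png',cv2.resize(im[235:325,220:320],None,fx=6,fy=6,interpolation=cv2.INTER_CUBIC))
g=cv2.cvtColor(im,cv2.COLOR_BGR2HSV)
m=((g[...,1]<70)&(g[...,2]>60)).astype(np.uint8)*255;M=np.zeros_like(m);M[238:325,225:310]=m[238:325,225:310]
M[:, :225]=0
c=cv2.convexHull(max(cv2.findContours(cv2.morphologyEx(M,2,np.ones((3,3))),0,1)[0],key=cv2.contourArea));print(cv2.approxPolyDP(c,3,True)[:,0].tolist())
go(495.5,-264,152,1.565+.166)
E
```

```text
69 94 [ 546.7 -159.9   96. ] [301.9 257.6] [360.1 229.5]
-69 94 [ 410.6 -182.7   96. ] [261.7 243.2] [369. 285.]
-69 -94 [ 441.7 -368.1   96. ] [230.5 288.5] [445.  273.4]
69 -94 [ 577.8 -345.3   96. ] [272.7 305.1] [435.3 218.1]
[[225, 238], [263, 238], [300, 257], [301, 271], [273, 316], [233, 301], [225, 277]]
t 19.3167 at [550.3  20.  153.6] yaw 1.564 F [ 0.1 -0.3 -1.5] g 0.123 | cm [-28.44  -5.29   0.16] spin -0.167
```

drive_tool --pt "0.8 -4 -0.8 0 -0.03" --pt "0.8 -8 -1.5 0 -0.06" --pt "0.8 -12 -2.3 0 -0.09" --pt "0.8 -16 -3 0 -0.12" --pt "0.8 -20 -3.8 0 -0.15" --pt "0.8 -24 -4.5 0 -0.167" --pt "0.8 -27 -5 0 -0.167" --pt "0.8 -28.4 -5.3 0 -0.167" --pt "0.8 -28.4 -5.3 0 -0.167" --pt "0.8 -28.4 -5.3 0 -0.167"

```text
t: 20.15
eef_pos: [494.0, -262.8, 150.6]
tool_rot: [-3.14, -0.003, 1.73]
ft_force: [-0.4, 0.4, -1.7]
gripper_width: 0.123
```

```bash
python3 - <<'E'
from h import *
im=grab('scene');t=grab('top');cv2.imwrite('pics/s11.png',im)
go(495.5,-264,106+8,1.731)
# board corners predicted at current pose
p=r.read_state()['eef_pos'];c,s=np.cos(.166),np.sin(.166)
h=cv2.cvtColor(im,cv2.COLOR_BGR2HSV);m=cv2.inRange(h,(14,70,70),(23,170,255));M=np.zeros_like(m);M[205:300,210:330]=m[205:300,210:330]
k=max(cv2.findContours(cv2.morphologyEx(M,2,np.ones((3,3))),0,1)[0],key=cv2.contourArea);print(cv2.contourArea(k),cv2.approxPolyDP(cv2.convexHull(k),2.5,True)[:,0].tolist())
for X,Y in((60,85),(-60,85),(-60,-85),(60,-85)):
    q=(p[0]-1.5+c*X-s*Y,p[1]+s*X+c*Y,p[2]-6);print(X,Y,proj('scene',q))
E
```

```text
t 20.25 at [ 494.6 -261.8  151.2] yaw 1.732 F [ 0.4  0.5 -1.3] g 0.122 | cm [-0.23  0.05  3.72] spin 0.001
1511.5 [[296, 247], [269, 291], [232, 277], [246, 256], [273, 240]]
60 85 [297.4 247.7]
-60 85 [261.6 235.1]
-60 -85 [232.8 276.4]
60 -85 [270.1 290.8]
```

drive_tool --pt "0.8 -0.2 0.2 1 0" --pt "0.8 -0.2 0.25 2.5 0" --pt "0.8 -0.2 0.25 3.5 0" --pt "0.8 -0.2 0.25 3.5 0" --pt "0.8 -0.2 0.25 3.5 0"

```text
t: 20.67
eef_pos: [497.4, -264.0, 116.3]
tool_rot: [-3.14, -0.002, 1.732]
ft_force: [-0.4, 0.5, -1.7]
gripper_width: 0.122
```

```bash
python3 - <<'E'
from h import *
im=grab('scene')
go(497,-264,79,1.731)
cv2.imwrite('pics/c12.png',cv2.resize(im[225:325,215:320],None,fx=6,fy=6,interpolation=cv2.INTER_CUBIC))
E
```

```text
t 20.7167 at [ 497.8 -264.6  117.2] yaw 1.732 F [ 0.6  0.1 -0.7] g 0.127 | cm [ 0.07 -0.07  3.82] spin 0.001
```

View pics/c12.png

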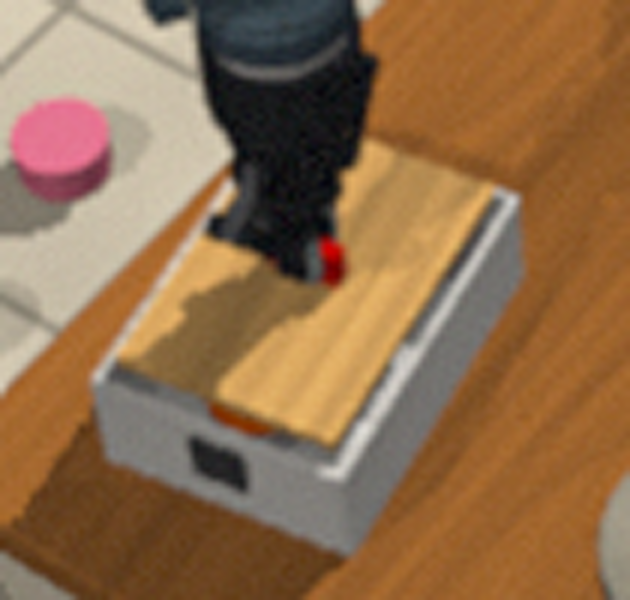

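The picture shows the board level over the box, about a pixel too far towards the front corner (crop (338,440)). I shift it slightly back and lower.

drive_tool --pt "0.8 0.25 -0.14 0 0" --pt "0.8 0.25 -0.14 0.6 0" --pt "0.8 0.25 -0.14 1.2 0" --pt "0.8 0.25 -0.14 1.8 0" --pt "0.8 0.25 -0.14 2.3 0" --pt "0.8 0.25 -0.14 2.8 0" --pt "0.8 0.25 -0.14 3.2 0" --pt "0.8 0.25 -0.14 3.2 0"

```text
t: 21.38
eef_pos: [495.3, -262.4, 84.1]
tool_rot: [-3.14, -0.002, 1.731]
ft_force: [-0.2, -0.4, -1.5]
gripper_width: 0.122
```

drive_tool --pt "0.8 0 0 0.2 0" --pt "0.8 0 0 0.4 0" --pt "0.8 0 0 0.5 0" --pt "0.8 0 0 0.5 0"

```text
t: 21.72
eef_pos: [495.9, -262.8, 80.3]
tool_rot: [-3.141, -0.0, 1.731]
ft_force: [-0.2, 0.5, -2.4]
gripper_width: 0.126
```

drive_tool --pt "0.8 0 0 0.1 0" --pt "0.8 0 0 0.2 0" --pt "0.8 0 0 0.25 0" --pt "0.8 0 0 0.25 0"

```text
t: 22.05
eef_pos: [496.1, -263.1, 79.1]
tool_rot: [-3.142, 0.0, 1.731]
ft_force: [-2.8, 2.5, 5.2]
gripper_width: 0.125
```

drive_tool --pt "2.6 0 0 -0.2 0" --pt "2.6 0 0 -0.2 0" --pt "2.6 0 0 -0.2 0" --pt "2.6 0 0 -0.3 0" --pt "2.6 0 0 -1.5 0" --pt "2.6 0 0 -4 0" --pt "2.6 0 0 -8 0" --pt "2.6 0 0 -11 0" --pt "5.2 0 0 -11 0" --pt "5.2 0 0 -11 0"

```text
t: 22.88
eef_pos: [497.3, -263.9, 191.4]
tool_rot: [3.137, 0.005, 1.731]
ft_force: [-0.2, 0.2, -0.6]
gripper_width: 0.581
```

```bash
python3 - <<'E'
from h import *
go(450.6,251.7,120,2.197)
E
```

```text
t 22.8833 at [ 497.3 -263.9  191.4] yaw 1.731 F [-0.2  0.2 -0.6] g 0.581 | cm [51.65  3.62  7.14] spin -0.466
```

drive_tool --pt "5.2 41 2.9 2 -0.466" --pt "5.2 41 2.9 2 -0.466" --pt "5.2 41 2.9 2 -0.466" --pt "5.2 41 2.9 2 -0.466" --pt "5.2 41 2.9 2 -0.466" --pt "5.2 41 2.9 2 -0.466" --pt "5.2 41 2.9 2 -0.466" --pt "5.2 41 2.9 2 -0.466" --pt "5.2 41 2.9 2 -0.466" --pt "5.2 41 2.9 2 -0.466"

```text
t: 23.72
eef_pos: [457.4, 148.7, 166.7]
tool_rot: [-3.14, -0.001, 2.198]
ft_force: [0.9, -0.7, 0.7]
gripper_width: 0.612
```

```bash
python3 - <<'E'
from h import *
im=grab('scene');t=grab('top');cv2.imwrite('pics/s13.png',im);cv2.imwrite('pics/t13.png',t)
go(450.6,251.7,120,2.197)
C=lambda n,i,roi:blobs(i,'yellow',roi)[0][:2]
print(C('t',t,(175,240,220,290)),C('s',im,(325,160,365,200)))
# divider in box: red grip and wood contour
b=blobs(t,'red',(340,200,460,300))[0];print(b[:1],onz('top',*b[0][1],97) if b else '')
for n,i,roi in(('top',t,(345,205,460,300)),('scene',im,(220,230,315,325))):
    x0,y0,x1,y1=roi;h=cv2.cvtColor(i,cv2.COLOR_BGR2HSV);m=cv2.inRange(h,(15,60,70),(23,165,255));M=np.zeros_like(m);M[y0:y1,x0:x1]=m[y0:y1,x0:x1]
    M=cv2.morphologyEx(cv2.morphologyEx(M,3,np.ones((7,7))),2,np.ones((3,3)));k=max(cv2.findContours(M,0,1)[0],key=cv2.contourArea)
    q=cv2.boxPoints(cv2.minAreaRect(k));D=np.array([onz(n,*p,73) for p in q]);print(n,D.mean(0),[np.linalg.norm(D[j]-D[j-1]).round(1) for j in range(4)],[np.arctan2(*(D[j]-D[j-1])[[1,0]]).round(3) for j in range(4)])
E
```

```text
t 23.8167 at [456.9 150.5 166.4] yaw 2.204 F [-0.6 -0.4  0.2] g 0.61 | cm [8.53 5.48 4.64] spin 0.007
[] [(149, [347.0, 178.0], [339, 174, 17, 9])]
[(66, [401.4, 251.7], [399, 245, 6, 15])] [ 493.2 -261.5   97. ]
top [ 495.    -264.075   73.   ] [np.float64(122.8), np.float64(172.7), np.float64(123.0), np.float64(171.2)] [np.float64(0.145), np.float64(-1.417), np.float64(-3.009), np.float64(1.724)]
scene [ 473.475 -256.825   73.   ] [np.float64(142.8), np.float64(193.7), np.float64(154.0), np.float64(184.9)] [np.float64(3.127), np.float64(1.79), np.float64(-0.058), np.float64(-1.401)]
```

The divider sits in the box at its centre: (495,-264), 122x172 seen at z=73. The carton is unmoved.

drive_tool --pt "5.4 3.5 2.2 0 0" --pt "5.4 7 4.5 0 0" --pt "5.4 8.5 5.5 1 0" --pt "5.4 8.5 5.5 4 0" --pt "5.4 8.5 5.5 6.5 0" --pt "5.4 8.5 5.5 8 0" --pt "5.4 8.5 5.5 8 0" --pt "5.4 8.5 5.5 8 0"

```text
t: 24.48
eef_pos: [453.0, 246.7, 86.7]
tool_rot: [-3.138, -0.001, 2.196]
ft_force: [0.4, -0.4, -0.4]
gripper_width: 0.629
```

```bash
python3 - <<'E'
from h import *
go(450.6,251.7,31,2.197)
E
```

```text
t 24.4833 at [453.  246.7  86.7] yaw 2.196 F [ 0.4 -0.4 -0.4] g 0.629 | cm [0.54 0.1  5.57] spin -0.001
```

drive_tool --pt "5.4 0.5 0.1 2 0" --pt "5.4 0.5 0.1 4 0" --pt "5.4 0.5 0.1 5.2 0" --pt "5.4 0.5 0.1 5.5 0" --pt "5.4 0.5 0.1 5.5 0"

```text
t: 24.9
eef_pos: [451.8, 251.9, 32.9]
tool_rot: [-3.141, -0.0, 2.197]
ft_force: [0.1, 0.4, -0.3]
gripper_width: 0.629
```

drive_tool --pt "3.4 0 0 0 0" --pt "3.4 0 0 0 0" --pt "3.4 0 0 0 0" --pt "3.4 0 0 0 0" --pt "3.4 0 0 0 0" --pt "3.4 0 0 0 0" --squeeze 30

```text
t: 25.4
eef_pos: [453.0, 252.5, 34.3]
tool_rot: [3.139, 0.001, 2.197]
ft_force: [0.6, -1.0, 6.2]
gripper_width: 0.459
```

drive_tool --pt "3.4 0 0 -1.5 0" --pt "3.4 0 0 -5 0" --pt "3.4 0 0 -9 0" --pt "3.4 0 0 -12 0" --pt "3.4 0 0 -12 0" --pt "3.4 0 0 -12 0"

```text
t: 25.9
eef_pos: [453.0, 252.7, 155.2]
tool_rot: [3.137, 0.002, 2.197]
ft_force: [-0.4, -0.2, -1.0]
gripper_width: 0.464
```

```bash
python3 - <<'E'
from h import *
go(487.4,-218.6,150,0.16)
im=grab('scene');print(blobs(im,'yellow',(310,120,390,200))[0][:2])
s=r.read_state();print(s['qpos'].round(2))
E
```

```text
t 25.9 at [453.  252.7 155.2] yaw 2.197 F [-0.4 -0.2 -1. ] g 0.464 | cm [-40.2  -24.84   0.52] spin -1.104
[(45, [343.0, 151.9], [340, 148, 7, 9]), (22, [354.8, 152.0], [353, 148, 4, 8])]
[ 0.29  0.02  1.96  0.    1.16 -1.91]
```

drive_tool --pt "3.4 -24 -15 0 1.2" --pt "3.4 -24 -15 0 1.2" --pt "3.4 -24 -15 0 1.2" --pt "3.4 -24 -15 0 1.2" --pt "3.4 -24 -15 0 1.2" --pt "3.4 -24 -15 0 1.2" --pt "3.4 -24 -15 0 1.2" --pt "3.4 -24 -15 0 1.2" --pt "3.4 -24 -15 0 1.2" --pt "3.4 -24 -15 0 1.2"

```text
t: 26.78
eef_pos: [469.3, -30.6, 150.4]
tool_rot: [-3.137, 0.001, 0.99]
ft_force: [0.0, 0.3, -0.4]
gripper_width: 0.456
```

```bash
python3 - <<'E'
from h import *
go(487.4,-218.6,150,0.16)
E
```

```text
t 26.7833 at [469.3 -30.6 150.4] yaw 0.99 F [ 0.   0.3 -0.4] g 0.456 | cm [-14.72  11.83   0.04] spin 0.83
```

drive_tool --pt "3.4 -14.7 11.8 0 0.83" --pt "3.4 -14.7 11.8 0 0.83" --pt "3.4 -14.7 11.8 0 0.83" --pt "3.4 -14.7 11.8 0 0.83" --pt "3.4 -14.7 11.8 0 0.83" --pt "3.4 -14.7 11.8 0 0.83" --pt "3.4 -14.7 11.8 0 0.83" --pt "3.4 -14.7 11.8 0 0.83" --pt "3.4 -14.7 11.8 0 0.83" --pt "3.4 -14.7 11.8 0 0.83"

```text
t: 27.62
eef_pos: [489.6, -216.9, 151.6]
tool_rot: [-3.14, 0.002, 0.169]
ft_force: [0.6, -0.3, -0.8]
gripper_width: 0.462
```

```bash
python3 - <<'E'
from h import *
go(487.4,-218.6,77.3,0.16)
E
```

```text
t 27.6167 at [ 489.6 -216.9  151.6] yaw 0.169 F [ 0.6 -0.3 -0.8] g 0.462 | cm [-0.24  0.13  7.43] spin 0.009
```

drive_tool --pt "3.4 -0.2 0.2 1.5 0" --pt "3.4 -0.2 0.2 3 0" --pt "3.4 -0.2 0.2 4.5 0" --pt "3.4 -0.2 0.2 5.8 0" --pt "3.4 -0.2 0.2 6.5 0" --pt "3.4 -0.2 0.2 6.9 0" --pt "3.4 -0.2 0.2 6.9 0" --pt "3.4 -0.2 0.2 6.9 0"

```text
t: 28.28
eef_pos: [488.9, -220.0, 84.3]
tool_rot: [3.141, -0.0, 0.168]
ft_force: [-0.3, -0.9, -0.2]
gripper_width: 0.461
```

drive_tool --pt "3.4 0 0 0.2 0" --pt "3.4 0 0 0.4 0" --pt "3.4 0 0 0.5 0" --pt "3.4 0 0 0.6 0" --pt "3.4 0 0 0.6 0"

```text
t: 28.7
eef_pos: [488.5, -219.9, 77.8]
tool_rot: [-3.142, 0.0, 0.167]
ft_force: [0.3, 0.2, -0.4]
gripper_width: 0.458
```

drive_tool --pt "3.4 0 0 0.1 0" --pt "3.4 0 0 0.15 0" --pt "3.4 0 0 0.2 0" --pt "3.4 0 0 0.2 0"

```text
t: 29.03
eef_pos: [488.8, -220.0, 77.3]
tool_rot: [-3.141, 0.001, 0.167]
ft_force: [-4.3, 3.7, 9.6]
gripper_width: 0.459
```

Contact at the expected height. Release and retreat.

drive_tool --pt "5.2 0 0 -0.15 0" --pt "5.2 0 0 -0.15 0" --pt "5.2 0 0 -0.15 0" --pt "5.2 0 0 -0.3 0" --pt "5.2 0 0 -1.5 0" --pt "5.2 0 0 -4 0" --pt "5.2 0 0 -8 0" --pt "5.2 0 0 -12 0" --pt "5.2 0 0 -14 0" --pt "5.2 0 0 -14 0"

```text
t: 29.87
eef_pos: [491.5, -221.9, 223.6]
tool_rot: [3.133, -0.009, 0.167]
ft_force: [0.5, -0.5, 1.1]
gripper_width: 0.612
```

drive_tool --pt "5.2 0 -4 -1 0" --pt "5.2 0 -8 -1 0" --pt "5.2 0 -12 -1 0" --pt "5.2 0 -16 -1 0" --pt "5.2 0 -20 -1 0" --pt "5.2 0 -24 -1 0" --pt "5.2 0 -28 -1 0" --pt "5.2 0 -30 -1 0" --pt "5.2 0 -30 -1 0" --pt "5.2 0 -30 -1 0"

```text
t: 30.7
eef_pos: [438.2, 76.7, 225.7]
tool_rot: [3.141, 0.0, 0.17]
ft_force: [0.3, 0.2, 0.3]
gripper_width: 0.61
```

```bash
python3 - <<'E'
from h import *
im=grab('scene','sF.png');t=grab('top','tF.png')
def rect(n,i,roi,lo,hi,z,cl=1):
    x0,y0,x1,y1=roi;m=cv2.inRange(cv2.cvtColor(i,cv2.COLOR_BGR2HSV),lo,hi);M=np.zeros_like(m);M[y0:y1,x0:x1]=m[y0:y1,x0:x1]
    M=cv2.morphologyEx(M,3,np.ones((cl,cl)));k=max(cv2.findContours(M,0,1)[0],key=cv2.contourArea)
    D=np.array([onz(n,*p,z) for p in cv2.boxPoints(cv2.minAreaRect(k))]);print(n,D.mean(0).round(1),[np.linalg.norm(D[j]-D[j-1]).round(1) for j in(1,2)],[np.arctan2(*(D[j]-D[j-1])[[1,0]]).round(3) for j in(1,2)])
rect('top',t,(345,205,460,300),(19,170,100),(30,255,255),95)
rect('top',t,(345,205,460,300),(15,60,70),(23,165,255),73,9)
for n,i,roi in(('top',t,(345,205,460,300)),('scene',im,(220,230,315,325))):
    for c in('yellow','red'):
        b=blobs(i,c,roi)[0];print(n,c,b[:2],onz(n,*b[0][1],95) if b else '')
a=cv2.imread('pics/top0.png');d=(cv2.absdiff(a,t).max(2)>60).astype(np.uint8)
n,_,st,c=cv2.connectedComponentsWithStats(cv2.morphologyEx(d,2,np.ones((3,3))))
print([st[k].tolist() for k in range(1,n) if st[k,4]>20])
go(0,0,0,0)
E
```

```text
top [ 487.2 -216.5   95. ] [np.float64(60.9), np.float64(41.3)] [np.float64(-1.414), np.float64(-2.998)]
top [ 483.8 -265.2   73. ] [np.float64(173.1), np.float64(144.7)] [np.float64(-1.41), np.float64(-3.001)]
top yellow [(437, [383.2, 253.9], [370, 244, 27, 21])] [ 487.3 -217.2   95. ]
top red [(74, [401.1, 251.7], [398, 245, 7, 15])] [ 493.4 -261.1   95. ]
scene yellow [(218, [273.6, 261.9], [264, 254, 20, 17])] [ 485.2 -220.    95. ]
scene red [(71, [266.5, 274.0], [261, 270, 12, 9])] [ 495.4 -267.8   95. ]
[[277, 173, 21, 21, 350], [170, 186, 63, 21, 811], [164, 198, 8, 5, 34], [370, 225, 63, 54, 2264], [137, 236, 316, 244, 29113], [415, 299, 64, 64, 2607], [482, 299, 20, 65, 1027], [371, 304, 40, 18, 364], [192, 322, 4, 13, 41], [503, 374, 45, 35, 917], [551, 381, 15, 31, 446], [458, 401, 22, 32, 537], [483, 405, 31, 28, 682], [404, 404, 236, 76, 7874], [634, 406, 6, 7, 33], [289, 418, 44, 62, 1727], [259, 430, 27, 39, 562], [364, 435, 22, 45, 862], [484, 437, 40, 20, 589], [471, 441, 9, 17, 86]]
t 30.8 at [438.7  75.4 225.8] yaw 0.167 F [ 0.6 -0.  -0.2] g 0.606 | cm [-44.51   0.16  22.58] spin 0.167
```

```bash
python3 -c "
from h import *
print(r.close_job())"
```

```text
the job is handed in; nothing more can be done
None
```

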